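# Vent the damp-paper box and crack its lid

### The arm

A 6-joint arm with a two-finger parallel gripper is mounted at the origin on the work surface. World frame = base frame: x ahead of the robot, y to its left, z up, the work surface at z = 0. Lengths are in m, angles in rad, forces in N, time in s.
With the tool pointing down it reaches from about 0.325 to 0.875 m from the base axis. Payload 4.4 kg.
Tool frame: the origin (TCP) lies at the very end of the fingers, on their centre line; the grasp point (between the pads) lies 19 mm behind it (tcp_to_grasp is the distance from the TCP to the grasp point, in m); z points along the fingers, y is the line along which they close (so a half turn about z gives the same grasp; the last joint's range is limited). The gripper opens to 85 mm and grips with 20 to 120 N. Pads are 22 mm wide; open, the fingers measure 114 mm over their backs; the gripper's body (76 mm by 85 mm) begins 54 mm behind the grasp point. The pads swing forward as they close: fully open they stand 13 mm farther back than shut.
Start: joints at [1.159, 0.207, 1.542, -0, 1.393, -0.15], TCP at [0.148, 0.556, 0.231] pointing down, gripper open.
Joint ranges: [-2.73, 2.73], [-0.86, 2.22], [0.23, 2.46], [-1.11, 4.25], [0.08, 2.63], [-2.82, 2.82]. Speed limits (rad/s): [2.79, 2.79, 3.14, 3.14, 3.14, 3.14].

### API

Orientations are given as a 3x3 rotation matrix whose columns are the frame's x, y, z axes.
In Python, from workcell import sense, snapshot, get_calibration, finish_job, tcp_to_grasp gives the robot as it stands.
- The arm moves only by the shell command python3 -m creep 'ROWS' [OPENING]. ROWS is JSON, a list that holds one entry, the list of rows, each a list of 6 numbers: the shift along the world's x, y, z scaled (see below), then the turn, a rotation vector about the world's x, y, z scaled (see below). In form: [[[dx, dy, dz, rx, ry, rz], ...]]. A call has 1 to 12 rows; each row shifts and turns the commanded pose from where the row before left it; what a row does not reach is not made up. The controller multiplies each number of a shift by 0.15 m and each number of a turn by 45 degrees. A row lasts 1/12 s, in which the tool goes at most 41.7 mm and 7.16 degrees, less where a joint would pass 70% of its speed; a pose out of reach is approached as far as the arm can. A call with a number of a shift or a turn outside -1 to 1 is refused whole. A call with a gripper value outside its range is refused whole. OPENING is the closure, from 0 (fully open) to 1 (shut), set as the call begins (- or left out, the last holds). The fingers move at their own pace and stop on an object; the grip force is fixed at half the most. Time passes only in rows, so rows that do not move let the fingers close. It gives the time, the measured TCP pose, the force, the opening and the grip force at its end, in the units of the state.
- sense(): the state, without advancing time (a new reading comes with each control period).
- snapshot(name): name is "scene" or "side" or "wrist"; returns (picture, depth): 420x560x3 uint8, red, green, blue; 420x560 float32, m along the optical axis (not along the pixel's ray), 0 where there is no reading.
- get_calibration(name): a dict with "mtx" (3x3 intrinsics, pixels), "extrinsics" (4x4, takes a point from camera to world coordinates). Camera axes: x right, y down, z forward; pixel columns grow to the right and rows downward; lengths in m; the calibration is good to about 2 mm. A picture is of the moment at which its call begins: read the wrist's pose just before it. get_calibration takes no time and is no camera call; for the wrist camera it gives the pose at the moment of the call.
- finish_job(): hands the job in; it is judged then, once.
The state is a dict: "time_s": time; "q": joint angles; "dq": joint speeds; "tau": joint torques, N m; "tool_pos": TCP position; "eef_rot": TCP orientation; "ft_force": force on the tool from outside, world axes, zero at the start; "torque": the same for the moment, N m; "gripper_width": finger opening in m; "grasp_force": force on a finger pad.
Only numpy, scipy, OpenCV 4.12 (cv2) and the standard library are available. Lean on these libraries where they do the work, as an engineer would, in place of code of your own. Each camera call takes 0.05 s, during which the arm holds its last target. There are 200 camera calls.

### The job

The damp printing paper must breathe: first slide the black vent grip on the box's front deck along its track until it lines up with the green pointer. Then take the clear lid by its dark steel handle, pull until the sticky seal lets go, and raise the lid's front edge just 2 to 3 cm off the rim, never letting it fly up past 6 cm. Finish while still holding the lid there by its handle, and leave the spray bottle, ink jar and tape roll as they stand.

Things in the scene. Friction and masses are not known exactly. Their poses are not given: they have to be found in the camera images.
- box: Fixed cream box for damp paper, 300 mm deep (its x), 260 mm wide (its y), 75 mm high. Origin at the centre of its underside (3 mm above the table, on a cutting mat); x points from the front deck to the hinge side, y to the left, z up. Its first 100 mm in x (x -150 to -50 mm) are a fixed deck, 75 mm high, that carries the vent track; the lid covers the rest. The lid's hinge line runs along y at x = +140 mm, z = +78 mm.
- vent (a joint): Position of the vent grip along its track, m: 0 to 0.100, growing towards the box's +y; at 0 the grip's centre is at box y = -55 mm, at 0.100 at +45 mm. Starts between 0 and 0.02. It slides with about 1.5 N of friction and stays where it is left.
- vent_top (a point): Centre of the top face of the black vent grip, a block 28 mm (box x) by 20 mm (box y) and 40 mm tall, that slides along the box's y on an aluminium track (40 mm wide, 14 mm high) on the front deck, at box x = -115 mm; the top face is at box z = 129.5 mm. Its axes are those of the box.
- mark: Bright green pointer: a 7 mm wide stripe across the vent track with a small post on either side, fixed to the deck, it blocks nothing. Origin at deck height (box z = 75 mm) under the middle of the stripe, on the track's centre line; axes as the box's. The grip lines up when its centre has the same y (along the box's y) as the pointer.
- lid_angle (a joint): Opening angle of the lid, rad: 0 shut, growing as the front edge rises, stop at 0.70. The front edge, 195 mm from the hinge line, rises 2.5 cm at 0.128 rad. A sticky seal holds the lid: pulled up at the handle it gives way only at 13 to 20 N, within the first 1 to 2 mm, then the resistance fades over about 9 mm of rise (0.05 rad) to 3 to 7 N, mostly the lid's weight. Let go, the lid falls shut and sticks again.
- lid: Clear plastic lid, 195 mm deep, 262 mm wide, 10 mm thick, with cream front and rear edges and a dark steel bridge handle near its front edge: a round bar (lid_c2 in the rules) 14 mm thick, straight along the box's y, 110 mm between its posts. Origin on the hinge line at the lid's middle, at its underside; shut, its axes are the box's (the lid lies along its own -x), and they tip with it.
- grip (a point): Middle of the handle's bar, on its axis: 168 mm from the hinge line towards the front and, with the lid shut, at box z = 122 mm; the lid's top face lies 34 mm below. The bar is free all round between its posts.
- sprayer: Bystander: amber spray bottle with a white trigger head, 74 mm across, 197 mm tall, origin under its centre. Leave it.
- ink: Bystander: blue ink jar with a black cap, 60 mm across, 75 mm tall, origin under its centre. Leave it.
- tape: Bystander: roll of tan tape lying flat, 84 mm across, 30 mm tall, origin under its centre. Leave it.

How it is judged:
By the outcome, as a careful person would: the job done as asked, in the order asked, and still so for the second after the job is handed in, while the arm keeps its last pose, push and grip.
It also fails if it takes over 45 s, if anything falls off the work surface, if the arm or the gripper's body presses on something with over 40 N, if the wrist force passes 120 N, or if a joint passes its speed limit or range.

## Working session

There is one attempt and no reset: what is moved stays moved. The work goes in short steps, Python scripts to look and compute and a shell command to move; the robot and the scene stay as the last step left them, time stands still between calls to the robot, and variables do not carry over. Pictures are saved under pics/ and viewed, at most 10 in all, crops included, and the job is handed in when it is done.

```bash
mkdir -p pics
python3 - <<'E'
from workcell import *
import cv2,numpy as np
for n in("scene","side"):
    p,d=snapshot(n);cv2.imwrite(f"pics/{n}0.png",p[:,:,::-1]);np.save(f"pics/{n}0.npy",d)
    c=get_calibration(n);print(n,np.round(c["mtx"],1).tolist(),np.round(c["extrinsics"],3).tolist())
s=sense();print(s["time_s"],s["tool_pos"],np.round(s["eef_rot"],3).tolist(),s["gripper_width"],tcp_to_grasp)
E
```

```text
scene [[400.4, 0.0, 276.3], [0.0, 400.4, 204.7], [0.0, 0.0, 1.0]] [[0.766, 0.428, -0.479, 1.024], [0.643, -0.495, 0.585, -0.481], [0.013, -0.756, -0.655, 0.646], [0.0, 0.0, 0.0, 1.0]]
side [[390.2, 0.0, 277.2], [0.0, 390.2, 206.6], [0.0, 0.0, 1.0]] [[0.769, -0.458, 0.445, 0.303], [-0.639, -0.556, 0.532, -0.354], [0.004, -0.694, -0.72, 0.601], [0.0, 0.0, 0.0, 1.0]]
0.1 [0.14800776 0.5549019  0.23023192] [[-0.966, 0.258, -0.001], [0.258, 0.966, -0.002], [0.0, -0.002, -1.0]] 0.08519918051719662 0.0187
```

View pics/scene0.png

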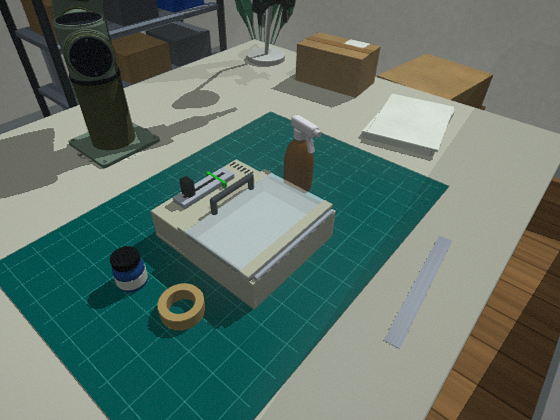

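View pics/side0.png

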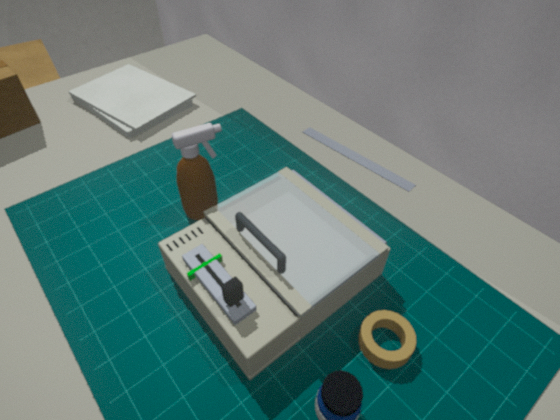

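The scene view shows the box mid-mat. The grip is near (187,187) with the green pointer at (217,180) and the handle at (232,195). In the side view the grip is near (232,290), the pointer at (205,266) and the handle from (238,220) to (282,265). I'll enlarge the side view for accurate pixels.

Run:
```python
import cv2
a=cv2.imread("pics/side0.png")[160:380,150:400];cv2.imwrite("pics/c1.png",cv2.resize(a,None,fx=2.7,fy=2.7,interpolation=cv2.INTER_CUBIC))
```

```text
(no output)
```

View pics/c1.png

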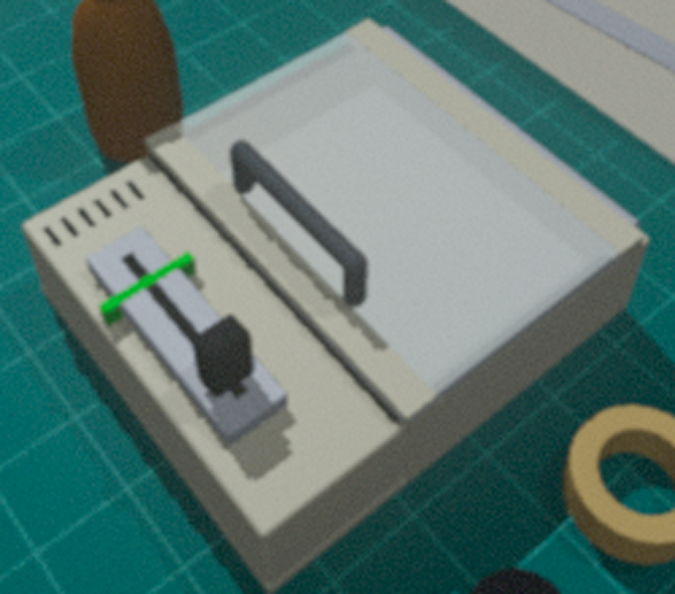

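The enlarged crop shows the deck corners at crop (23,226), (262,532), (405,415) and (150,145). The bar ends are near (243,152) and (354,262), the stripe runs from (106,312) to (190,262), and the grip top is near (228,335).

```bash
cat > h.py <<'E'
import numpy as np
from workcell import *
def ray(n,u,v,z,c=None):
    c=c or get_calibration(n);T=c["extrinsics"];r=T[:3,:3]@np.linalg.solve(c["mtx"],[u,v,1.]);o=T[:3,3]
    return o+r*(z-o[2])/r[2]
def pt(n,u,v,d):
    c=get_calibration(n);return (c["extrinsics"]@np.r_[np.linalg.solve(c["mtx"],[u,v,1.])*d,1])[:3]
E
python3 - <<'E'
from h import *
d=np.load("pics/side0.npy")
for k,u,v,z in [("FL",23,226,.078),("FR",262,532,.078),("BR",405,415,.078),("BL",150,145,.078),("hingeR",648,240,.088),("hingeL",370,20,.088),("bL",243,152,.128),("bR",354,262,.128),("m1",106,312,.08),("m2",190,262,.08),("mc",148,284,.093),("vt",228,335,.1325)]:
    U,V=u/2.7+150-.3,v/2.7+160-.3
    dd=d[int(round(V)),int(round(U))]
    print(k,np.round(ray("side",U,V,z),4),np.round(pt("side",U,V,dd),4))
E
```

```text
FL [0.415  0.0943 0.078 ] [0.4311 0.1589 0.0027]
FR [ 0.4144 -0.1593  0.078 ] [ 0.4141 -0.1599  0.0797]
BR [ 0.5132 -0.157   0.078 ] [ 0.5084 -0.1615  0.09  ]
BL [0.5146 0.1028 0.078 ] [0.5092 0.091  0.0916]
hingeR [ 0.7034 -0.168   0.088 ] [ 0.7698 -0.137   0.0027]
hingeL [0.707  0.0982 0.088 ] [0.7044 0.0953 0.0913]
bL [0.535  0.0182 0.128 ] [0.5324 0.0139 0.1334]
bR [ 0.5339 -0.0883  0.128 ] [ 0.5328 -0.0895  0.1302]
m1 [0.4216 0.0036 0.08  ] [ 0.4188 -0.0047  0.092 ]
m2 [0.4799 0.0025 0.08  ] [ 0.4759 -0.0056  0.0918]
mc [ 0.4476 -0.0041  0.093 ] [ 0.4475 -0.0043  0.0933]
vt [ 0.4511 -0.0851  0.1325] [ 0.451  -0.0852  0.1327]
```

```bash
python3 -m creep '[[[0,0,0.2,0,0,0.03],[0,0,0.2,0,0,0.03],[0.1,-0.213,0,0,0,0.0273],[0.1,-0.213,0,0,0,0.0273],[0.1,-0.213,0,0,0,0.0273],[0.1,-0.213,0,0,0,0.0273],[0.1,-0.213,0,0,0,0.0273],[0.1,-0.213,0,0,0,0.0273],[0.1,-0.213,0,0,0,0.0273],[0.1,-0.213,0,0,0,0.0273],[0.1,-0.213,0,0,0,0.0273],[0.1,-0.213,0,0,0,0.0273]]]' && python3 -m creep '[[[0.1,-0.213,0,0,0,0],[0.1,-0.213,0,0,0,0],[0.1,-0.213,0,0,0,0],[0.1,-0.213,0,0,0,0],[0.1,-0.213,0,0,0,0],[0.1,-0.213,0,0,0,0],[0.1,-0.213,0,0,0,0],[0.1,-0.213,0,0,0,0],[0.1,-0.213,0,0,0,0],[0.1,-0.213,0,0,0,0],[0,0,0,0,0,0],[0,0,0,0,0,0]]]'
python3 - <<'E'
from h import *
import cv2
c=get_calibration("wrist");p,d=snapshot("wrist");np.savez("pics/w1.npz",d=d,**c)
cv2.imwrite("pics/w1.png",cv2.resize(p[:,:,::-1],(784,588)))
s=sense();print(s["q"],s["tool_pos"],np.round(s["eef_rot"],3).tolist())
E
```

```text
time_s: 1.1
tool_pos: [0.2982, 0.2344, 0.2909]
eef_rot: [[-1.0, -0.002, -0.0], [-0.002, 1.0, -0.0], [0.0, -0.0, -1.0]]
ft_force: [1.3, 0.1, -0.6]
gripper_width: 0.0848
grasp_force: 0.0
time_s: 2.1
tool_pos: [0.4482, -0.0846, 0.2905]
eef_rot: [[-1.0, 0.003, -0.002], [0.003, 1.0, 0.001], [0.002, 0.001, -1.0]]
ft_force: [0.1, 0.0, -0.4]
gripper_width: 0.0854
grasp_force: 0.0
[-3.75085954e-01 -9.63442821e-02  1.73767642e+00  5.43449511e-04
  1.50257922e+00 -1.94525195e+00] [ 0.4477738  -0.08347524  0.29051434] [[-1.0, 0.001, -0.002], [0.001, 1.0, 0.001], [0.002, 0.001, -1.0]]
```

View pics/w1.png

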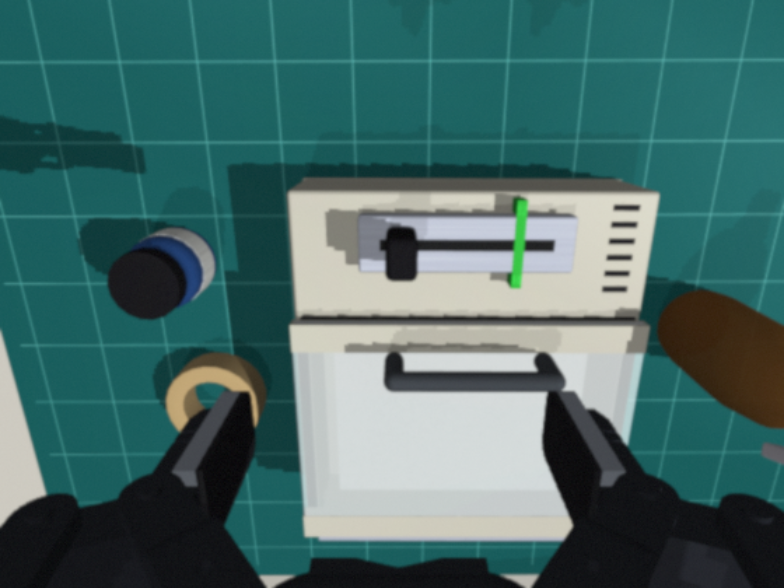

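The wrist view shows the grip top near (401,264), the pointer stripe centre at (519,244), the bar from (388,381) to (562,381), and the front deck corners at (290,191) and (658,193).

Run:
```python
from h import *
c=np.load("pics/w1.npz");d=c["d"]
for k,u,v,z in [("vtop",401,264,.1325),("mark",519,244,.0933),("mF",521,203,.0918),("mB",516,284,.0918),("bL",388,381,.130),("bR",562,381,.130),("FL",290,191,.078),("FR",658,193,.078),("trL",359,245,.092),("trR",576,245,.092)]:
    U,V=u/1.4,v/1.4;q=d[int(round(V)),int(round(U))]
    p=c["extrinsics"]@np.r_[np.linalg.solve(c["mtx"],[U,V,1])*q,1]
    print(k,np.round(ray("",U,V,z,c),4),np.round(p[:3],4))
m=d[160:215,255:320];  # points on grip top
v,u=np.mgrid[160:215,255:320];P=np.linalg.inv(c["mtx"])@np.stack([u.ravel(),v.ravel(),np.ones(u.size)])*m.ravel()
P=(c["extrinsics"][:3,:3]@P).T+c["extrinsics"][:3,3]
t=P[(P[:,2]>.128)&(P[:,2]<.137)];print(len(t),t.min(0),t.max(0),t.mean(0))
```

```text
vtop [ 0.4502 -0.0821  0.1325] [ 0.4509 -0.0821  0.1302]
mark [ 0.4476 -0.0015  0.0933] [ 0.4483 -0.0007  0.0903]
mF [ 0.4199 -0.0018  0.0918] [ 0.4201 -0.0016  0.0906]
mB [ 0.4768 -0.0011  0.0918] [ 0.4766 -0.0012  0.0923]
bL [ 0.532  -0.0908  0.13  ] [ 0.5326 -0.0908  0.1291]
bR [0.5324 0.0253 0.13  ] [0.533  0.0257 0.1288]
FL [ 0.4135 -0.1581  0.078 ] [ 0.4138 -0.1586  0.0757]
FR [0.4156 0.0954 0.078 ] [0.4161 0.0972 0.0744]
trL [ 0.4483 -0.1106  0.092 ] [ 0.4487 -0.1107  0.0903]
trR [0.4487 0.0379 0.092 ] [0.4528 0.0438 0.0756]
660 [ 0.43471751 -0.091998    0.12800258] [ 0.4619041  -0.07285931  0.13297009] [ 0.44760923 -0.08239322  0.13059363]
```

```bash
python3 -m creep '[[[0.007,0,-0.2,0,0,0],[0,0,-0.2,0,0,0],[0,0,-0.2,0,0,0],[0,0,-0.2,0,0,0],[0,0,-0.2,0,0,0],[0,0,-0.15,0,0,0],[0,0,-0.1,0,0,0],[0,0,0,0,0,0]]]' && python3 -m creep '[[[0,0,0,0,0,0],[0,0,0,0,0,0],[0,0,0,0,0,0],[0,0,0,0,0,0],[0,0,0,0,0,0],[0,0,0,0,0,0],[0,0,0,0,0,0],[0,0,0,0,0,0]]]' 1
```

```text
time_s: 2.82
tool_pos: [0.4454, -0.0805, 0.1002]
eef_rot: [[-1.0, -0.003, -0.008], [-0.003, 1.0, 0.003], [0.008, 0.003, -1.0]]
ft_force: [-0.7, 0.6, -0.8]
gripper_width: 0.0857
grasp_force: 0.0
time_s: 3.48
tool_pos: [0.4501, -0.0837, 0.105]
eef_rot: [[-1.0, -0.0, 0.002], [-0.0, 1.0, -0.0], [-0.002, -0.0, -1.0]]
ft_force: [-1.2, 1.3, 6.2]
gripper_width: 0.0188
grasp_force: 59.1
```

```bash
python3 -m creep '[[[0,0.05,0,0,0,0],[0,0.05,0,0,0,0],[0,0.05,0,0,0,0],[0,0.05,0,0,0,0],[0,0.05,0,0,0,0],[0,0.05,0,0,0,0],[0,0.05,0,0,0,0],[0,0.05,0,0,0,0],[0,0.05,0,0,0,0],[0,0.05,0,0,0,0],[0,0.04,0,0,0,0],[0,0,0,0,0,0]]]'
python3 - <<'E'
from h import *
import cv2
s=sense();print(s["tool_pos"],s["ft_force"])
c=get_calibration("wrist");p,d=snapshot("wrist");np.savez("pics/w2.npz",d=d,**c)
cv2.imwrite("pics/w2.png",cv2.resize(p[:,:,::-1],(784,588)))
E
```

```text
time_s: 4.48
tool_pos: [0.4506, -0.0018, 0.105]
eef_rot: [[-1.0, -0.001, 0.003], [-0.001, 1.0, 0.0], [-0.003, 0.0, -1.0]]
ft_force: [0.7, 1.5, 5.4]
gripper_width: 0.0192
grasp_force: 59.2
[ 0.45058711 -0.00177911  0.10498014] [0.70235703 1.46298431 5.37331353]
```

View pics/w2.png

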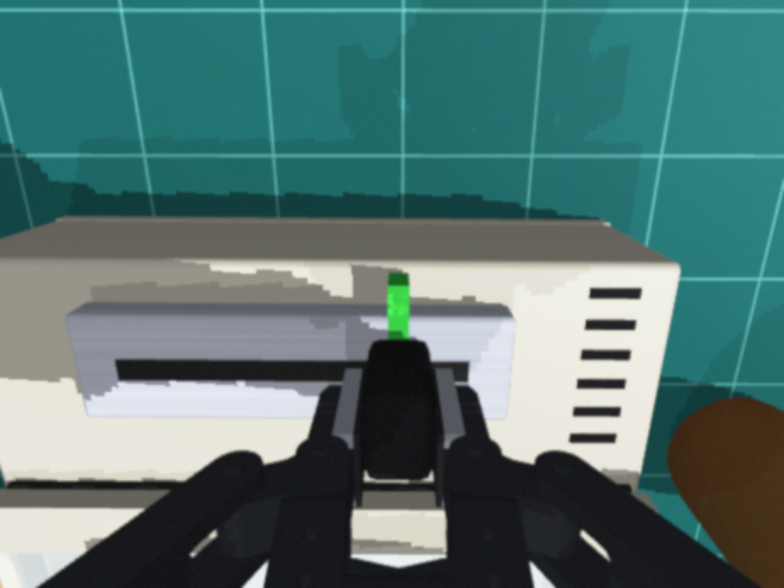

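The stripe centre (399 px) and the grip centre (399 px) coincide, so I'll release. Before turning the tool I'll check where the sprayer is and how far out the wrist camera sits.

```bash
python3 -m creep '[[[0,0,0,0,0,0],[0,0,0,0,0,0],[0,0,0,0,0,0],[0,0,0,0,0,0]]]' 0.4 && python3 -m creep '[[[0,0,0.1,0,0,0],[0,0,0.2,0,0,0],[0,0,0.2,0,0,0],[0,0,0.2,0,0,0],[0,0,0.2,0,0,0],[0,0,0,0,0,0]]]'
python3 - <<'E'
from h import *
s=sense();c=get_calibration("wrist");print(c["extrinsics"][:3,3]-s["tool_pos"],c["extrinsics"][:3,2],s["tool_pos"])
d=np.load("pics/side0.npy");c=get_calibration("side")
v,u=np.mgrid[120:230,170:225];P=np.linalg.inv(c["mtx"])@np.stack([u.ravel(),v.ravel(),np.ones(u.size)])*d[120:230,170:225].ravel()
P=(c["extrinsics"][:3,:3]@P).T+c["extrinsics"][:3,3];t=P[(P[:,2]>.1)&(P[:,2]<.21)]
print(t.min(0),t.max(0),np.median(t,0))
E
```

```text
time_s: 4.87
tool_pos: [0.4489, -0.0025, 0.1034]
eef_rot: [[-1.0, -0.001, -0.001], [-0.001, 1.0, 0.0], [0.001, 0.0, -1.0]]
ft_force: [0.1, 0.2, -0.6]
gripper_width: 0.0513
grasp_force: 0.0
time_s: 5.37
tool_pos: [0.4534, -0.0033, 0.2455]
eef_rot: [[-1.0, -0.001, 0.013], [-0.001, 1.0, -0.003], [-0.013, -0.003, -1.0]]
ft_force: [1.7, -1.0, 1.3]
gripper_width: 0.0516
grasp_force: 0.0
[-0.08639709  0.00126393  0.14025213] [ 0.3383861  -0.00317944 -0.94100199] [ 0.45339662 -0.00333254  0.24548634]
[0.51101337 0.14900115 0.1000832 ] [0.60516132 0.20475452 0.20197693] [0.54388571 0.17078435 0.15690339]
```

```bash
python3 -m creep '[[[0.05,-0.02,0,0,0,-0.154],[0.05,-0.02,0,0,0,-0.154],[0.05,-0.02,0,0,0,-0.154],[0.05,-0.02,0,0,0,-0.154],[0.05,-0.02,0,0,0,-0.154],[0.05,-0.02,0,0,0,-0.154],[0.05,-0.02,0,0,0,-0.154],[0.05,-0.02,0,0,0,-0.154],[0.05,-0.02,0,0,0,-0.154],[0.05,-0.02,0,0,0,-0.154],[0.05,-0.007,0,0,0,-0.154],[0.03,0,0,0,0,-0.154]]]' && python3 -m creep '[[[0,0,0,0,0,-0.152],[0,0,0,0,0,0],[0,0,0,0,0,0]]]'
python3 - <<'E'
from h import *
import cv2
s=sense();print(s["tool_pos"],np.round(s["eef_rot"],3).tolist())
c=get_calibration("wrist");p,d=snapshot("wrist");np.savez("pics/w3.npz",d=d,**c)
cv2.imwrite("pics/w3.png",cv2.resize(p[:,:,::-1],(784,588)))
E
```

```text
time_s: 6.37
tool_pos: [0.5366, -0.0339, 0.2378]
eef_rot: [[-0.113, 0.994, -0.001], [0.994, 0.113, 0.0], [0.0, -0.001, -1.0]]
ft_force: [0.4, -0.0, -0.0]
gripper_width: 0.0511
grasp_force: 0.0
time_s: 6.62
tool_pos: [0.5359, -0.0335, 0.238]
eef_rot: [[-0.004, 1.0, -0.001], [1.0, 0.004, 0.0], [0.0, -0.001, -1.0]]
ft_force: [0.1, -0.0, 0.7]
gripper_width: 0.0513
grasp_force: 0.0
[ 0.53591935 -0.03353008  0.23795185] [[-0.004, 1.0, -0.001], [1.0, 0.004, 0.0], [0.0, -0.001, -1.0]]
```

View pics/w3.png

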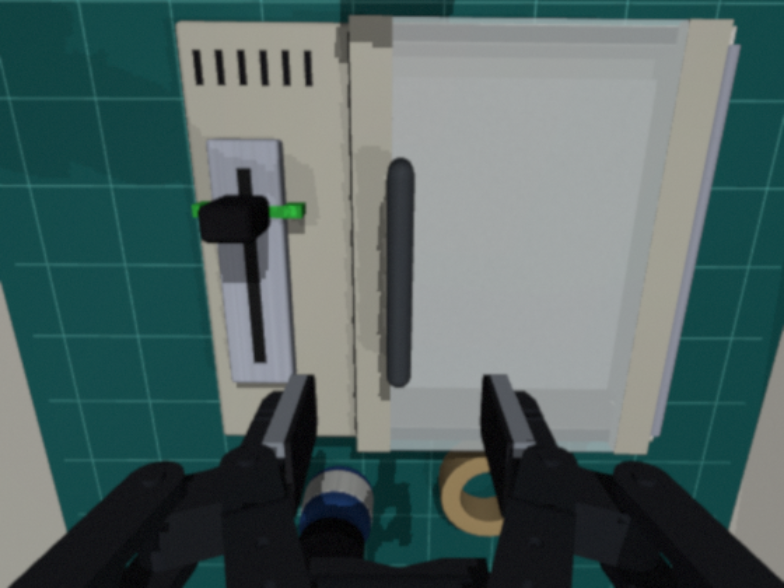

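The bar is at column 400, centred between the fingers (315 and 482, mid 398). The grip sits on the green stripe near (235,213). I'll check its y and the bar's numerically from depth.

Run:
```python
from h import *
c=np.load("pics/w3.npz");d=c["d"]
v,u=np.mgrid[0:420,0:560];P=np.linalg.inv(c["mtx"])@np.stack([u.ravel(),v.ravel(),np.ones(u.size)])*d.ravel()
P=((c["extrinsics"][:3,:3]@P).T+c["extrinsics"][:3,3]).reshape(420,560,3)
def show(k,r0,r1,c0,c1,z0,z1):
    q=P[int(r0/1.4):int(r1/1.4),int(c0/1.4):int(c1/1.4)].reshape(-1,3);q=q[(q[:,2]>z0)&(q[:,2]<z1)]
    print(k,len(q),np.percentile(q,[2,50,98],axis=0).round(4).tolist())
show("vent top",190,250,190,280,.1295,.137)
show("bar",160,390,380,420,.12,.14)
print("mark",[ray("",U/1.4,V/1.4,.0918,c).round(4).tolist() for U,V in((196,210),(298,211))])
```

```text
vent top 916 [[0.4371, -0.0091, 0.1297], [0.4498, -0.0004, 0.131], [0.462, 0.0077, 0.1326]]
bar 3013 [[0.5293, -0.0877, 0.1247], [0.5359, -0.0242, 0.1296], [0.5426, 0.0267, 0.1316]]
mark [[0.4208, -0.0007, 0.0918], [0.4785, -0.0011, 0.0918]]
```

```bash
python3 -m creep '[[[0,0.015,-0.15,0,0,0],[0,0,-0.15,0,0,0],[0,0,-0.15,0,0,0],[0,0,-0.15,0,0,0],[0,0,-0.14,0,0,0],[0,0,-0.09,0,0,0],[0,0,-0.05,0,0,0],[0,0,0,0,0,0]]]' && python3 -m creep '[[[0,0,0,0,0,0],[0,0,0,0,0,0],[0,0,0,0,0,0],[0,0,0,0,0,0],[0,0,0,0,0,0],[0,0,0,0,0,0]]]' 1
```

```text
time_s: 7.33
tool_pos: [0.5345, -0.0309, 0.1047]
eef_rot: [[-0.002, 1.0, -0.004], [1.0, 0.002, 0.001], [0.001, -0.004, -1.0]]
ft_force: [-0.5, 0.4, -0.3]
gripper_width: 0.0512
grasp_force: 0.0
time_s: 7.83
tool_pos: [0.5363, -0.0315, 0.1084]
eef_rot: [[-0.001, 1.0, 0.0], [1.0, 0.001, -0.001], [-0.001, 0.0, -1.0]]
ft_force: [-4.3, -0.5, 4.9]
gripper_width: 0.0116
grasp_force: 58.5
```

```bash
python3 -m creep '[[[0,0,0.005,0,0,0],[0,0,0.005,0,0,0],[0,0,0.005,0,0,0],[0,0,0.005,0,0,0],[0,0,0.005,0,0,0],[0,0,0.005,0,0,0],[0,0,0,0,0,0]]]'
```

```text
time_s: 8.42
tool_pos: [0.5364, -0.0315, 0.1092]
eef_rot: [[-0.0, 1.0, 0.0], [1.0, 0.0, -0.0], [-0.0, 0.0, -1.0]]
ft_force: [5.3, -3.2, -15.1]
gripper_width: 0.0119
grasp_force: 58.7
```

```bash
python3 -m creep '[[[0,0,0.003,0,0.002,0],[0,0,0.003,0,0.002,0],[0,0,0.003,0,0.002,0],[0,0,0.003,0,0.002,0],[0,0,0,0,0,0],[0,0,0,0,0,0]]]'
```

```text
time_s: 8.92
tool_pos: [0.5366, -0.0315, 0.1106]
eef_rot: [[-0.0, 1.0, -0.006], [1.0, 0.0, -0.0], [-0.0, -0.006, -1.0]]
ft_force: [7.9, -2.2, -17.2]
gripper_width: 0.012
grasp_force: 58.9
```

```bash
python3 -m creep '[[[0.003,0,0.003,0,0.004,0],[0.003,0,0.003,0,0.004,0],[0.003,0,0.003,0,0.004,0],[0.003,0,0.003,0,0.004,0],[0,0,0,0,0,0],[0,0,0,0,0,0]]]'
```

```text
time_s: 9.42
tool_pos: [0.5374, -0.0315, 0.1139]
eef_rot: [[-0.001, 1.0, -0.021], [1.0, 0.001, -0.0], [-0.0, -0.021, -1.0]]
ft_force: [2.2, -3.8, -11.5]
gripper_width: 0.0117
grasp_force: 59.4
```

```bash
python3 -m creep '[[[0.003,0,0.01,0,0.015,0],[0.003,0,0.01,0,0.015,0],[0.003,0,0.01,0,0.015,0],[0.003,0,0.01,0,0.015,0],[0.003,0,0.01,0,0.015,0],[0.003,0,0.01,0,0.015,0],[0.003,0,0.01,0,0.015,0],[0.003,0,0.01,0,0.015,0],[0,0,0,0,0.01,0],[0,0,0,0,0,0],[0,0,0,0,0,0]]]'
```

```text
time_s: 10.33
tool_pos: [0.5404, -0.0315, 0.1276]
eef_rot: [[-0.001, 0.992, -0.125], [1.0, 0.001, -0.001], [-0.0, -0.125, -0.992]]
ft_force: [-6.1, -4.1, -4.4]
gripper_width: 0.0117
grasp_force: 60.2
```

```bash
python3 -m creep '[[[0,0,0.009,0,0.003,0],[0,0,0.009,0,0,0],[0,0,0,0,0,0],[0,0,0,0,0,0],[0,0,0,0,0,0]]]'
python3 - <<'E'
from h import *
import cv2
s=sense();print(s["tool_pos"],s["ft_force"])
p,d=snapshot("side");cv2.imwrite("pics/s2.png",cv2.resize(p[160:380,150:400,::-1],None,fx=2.7,fy=2.7))
E
```

```text
time_s: 10.75
tool_pos: [0.5414, -0.0315, 0.1302]
eef_rot: [[-0.001, 0.992, -0.124], [1.0, 0.001, -0.001], [-0.0, -0.124, -0.992]]
ft_force: [-2.8, -4.7, -4.5]
gripper_width: 0.0122
grasp_force: 60.1
[ 0.54140326 -0.03147041  0.13016984] [-2.80585329 -4.70073511 -4.46787404]
```

View pics/s2.png

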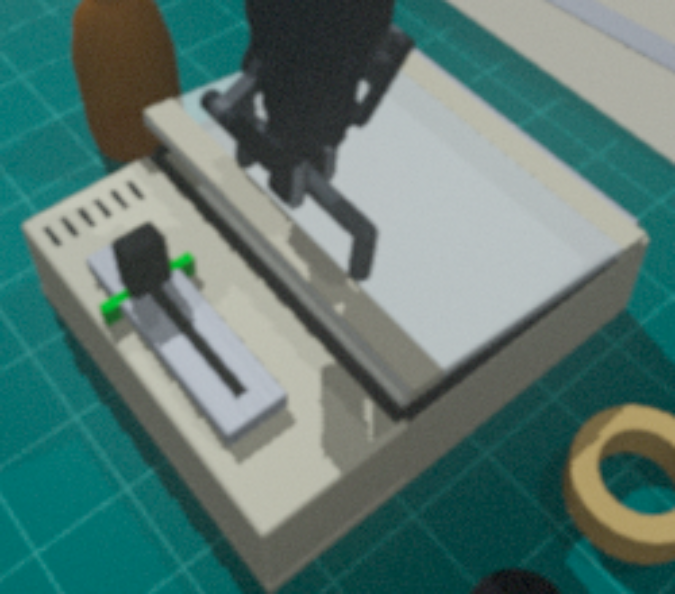

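The lid's front edge is up, the grip sits on the green stripe and the bystanders haven't moved. I'll check the edge height by depth, along the cream front strip from crop (165,110) to (400,385).

Run:
```python
from h import *
p,d=snapshot("side");c=get_calibration("side");d0=np.load("pics/side0.npy")
def cloud(d):
    v,u=np.mgrid[190:320,195:330];P=np.linalg.inv(c["mtx"])@np.stack([u.ravel(),v.ravel(),np.ones(u.size)])*d[190:320,195:330].ravel()
    return (c["extrinsics"][:3,:3]@P).T+c["extrinsics"][:3,3]
for k,D in(("before",d0),("now",d)):
    P=cloud(D)
    for x0 in(.511,.516,.521,.56,.60,.64):
        q=P[(abs(P[:,0]-x0)<.003)&(P[:,1]>-.15)&(P[:,1]<-.105)&(P[:,2]>.082)&(P[:,2]<.135)]
        print(k,x0,len(q),np.round(np.percentile(q[:,2],[50,80]),4) if len(q) else "")
print(sense()["tool_pos"])
```

```text
before 0.511 143 [0.0912 0.092 ]
before 0.516 107 [0.0916 0.0924]
before 0.521 104 [0.0915 0.0921]
before 0.56 98 [0.0914 0.0923]
before 0.6 50 [0.0913 0.0923]
before 0.64 0 
now 0.511 170 [0.1135 0.1165]
now 0.516 106 [0.1162 0.1168]
now 0.521 103 [0.1155 0.1163]
now 0.56 94 [0.1103 0.111 ]
now 0.6 41 [0.105  0.1057]
now 0.64 0 
[ 0.54142377 -0.03148746  0.13019173]
```

```bash
python3 -c "from workcell import *;print(finish_job())"
```

```text
the job is handed in; nothing more can be done
None
```

The job is handed in: the vent grip lines up with the green pointer to within about 1 mm, and the lid's front edge is held by its handle about 2.5 cm above the rim. The sprayer, ink jar and tape roll were not touched, and it took about 11 s of robot time.

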